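# Set the border pointer to the ring for the pot in use and hold it

## Task

The pot standing in the yellow square frame shows which colour gets painted next. Grip the yellow knob of the sprung pointer rod and pull the rod out of its trough until the ring with the colour of that pot's lid sits right at the trough's mouth, and finish holding it there, steady against the spring: do not let go at the end. Leave the pots, the tile and the sanding block where they are.

Things in the scene. Friction and masses are not known exactly. Their poses are not given: they have to be found in the camera images.
- gauge: pointer gauge fixed to the table, at a new place and yaw each time: grey base plate 190 x 76 x 8 mm, open-topped aluminium trough (top 84 mm above the table), blue spring case at the back (48 mm across, top at 104 mm). Origin on the table under the trough's black U-shaped mouth; -x is level and points out of the mouth, the way the rod is pulled; +x runs back 190 mm; z up
- mouth (a point): centre of the trough's mouth on the rod's axis, 80 mm above the table, in the plane of the mouth's outer face; axes as the gauge. With the rod fully in, its three coloured rings (each 12 mm long) lie in the open trough, seen from above, their middles 40 mm (red), 70 mm (white) and 100 mm (teal) behind this point
- rod (a joint): how far the dark pointer rod (16 mm thick) is pulled out along the gauge's -x, in m: 0 fully in (as at the start), at most 0.125. The middle of a ring is at the mouth at 0.040 (red), 0.070 (white), 0.100 (teal). A spring always draws the rod back in: 3.5 N at 0, growing by 0.7 N per 10 mm (10.5 N at 0.100)
- knob (a point): middle of the yellow knob on the rod's outer end, on its axis 80 mm above the table, 43 mm out from the mouth when the rod is in; moves with the rod, axes as the gauge. A bobbin along the axis: waist 18 mm thick, 32 mm long, between two flanges 30 mm across, 5 mm thick; grip the waist from above, a finger on either side. A needle hangs 29 mm farther out to 22 mm above the table
- frame: yellow square frame of flat bar, 96 mm outside, 84 mm inside, 6 mm high, fixed to the table, grey felt inside; origin at its centre on the table. Just one of the three pots stands in it, within 10 mm of its centre
- pot_red: upright round pigment pot, red lid and peach-orange body with a pale band, 56 mm across, 55 mm high, standing loose on the table; origin at the centre of its underside. Leave it alone
- pot_white: upright round pigment pot, white lid and white body with a pale band, 52 mm across, 61 mm high, standing loose on the table; origin at the centre of its underside. Leave it alone
- pot_teal: upright round pigment pot, dark teal lid and teal body with a pale band, 56 mm across, 61 mm high, standing loose on the table; origin at the centre of its underside. Leave it alone
- tile: blank white plaster tile 201 x 201 x 10 mm, lying loose on the table in front of the gauge, under the rod's path; origin at the centre of its underside. Leave it alone
- block: brown cork sanding block 44 x 70 x 26 mm lying loose on the table; origin at the centre of its underside. Leave it alone
Mind the look-alikes: they are no part of the job. Leave any pink or purple look-alike of the frame alone.

How it is judged:
On the way:
1. the rod is drawn out of its rest with the fingers (value of joint rod above 0.015 m and contact force between the fingers and rod above 1 N), for 0.05 s.
At the end, for the whole second after the job is handed in: The ring with the colour of the lid of the pot in the frame straddles the mouth: rod out 40 (red), 70 (white) or 100 mm (teal), within 6 mm, still (under 15 mm/s), held by the fingers alone (more than 2 N of contact), with no pot, tile or block propping it (((horizontal distance between pot_red and frame below 0.035 m and value of joint rod between 0.034 and 0.046 m) or (horizontal distance between pot_white and frame below 0.035 m and value of joint rod between 0.064 and 0.076 m) or (horizontal distance between pot_teal and frame below 0.035 m and value of joint rod between 0.094 and 0.106 m)) and velocity of joint rod between -0.015 and 0.015 m/s and contact force between the fingers and rod above 2 N and contact force between rod and pot_red below 0.5 N and contact force between rod and pot_white below 0.5 N and contact force between rod and pot_teal below 0.5 N and contact force between rod and tile below 0.5 N and contact force between rod and block below 0.5 N); the arm keeps its last pose, push and grip.
It fails at once if the red-lidded pot is displaced by more than 15 mm (distance of pot_red from where it was at the start of the episode above 0.015 m).
It fails at once if the white pot is displaced by more than 15 mm (distance of pot_white from where it was at the start of the episode above 0.015 m).
It fails at once if the teal pot is displaced by more than 15 mm (distance of pot_teal from where it was at the start of the episode above 0.015 m).
It fails at once if the tile is displaced by more than 15 mm (distance of tile from where it was at the start of the episode above 0.015 m).
It fails at once if the sanding block is displaced by more than 15 mm (distance of block from where it was at the start of the episode above 0.015 m).
It also fails if it takes over 40 s, if anything falls off the work surface, if the arm or the gripper's body presses on something with over 40 N, if the wrist force passes 120 N, or if a joint passes its speed limit or range.

## Robot

A 6-joint arm with a two-finger parallel gripper is mounted at the origin on the work surface; the furniture and walls round the work are solid. World frame = base frame: x ahead of the robot, y to its left, z up, the work surface at z = 0. Lengths are in m, angles in rad, forces in N, time in s.
With the tool pointing down it reaches from about 0.3 to 0.75 m from the base axis. Payload 8.5 kg.
Tool frame: the origin (TCP) lies midway between the tips of the shut fingers; the grasp point (between the pads) lies 19 mm behind it; z points along the fingers, y is the line along which they close (so a half turn about z gives the same grasp; the last joint's range is limited). The gripper opens to 88 mm and grips with 3 to 60 N. Pads are 18 mm wide; open, the fingers measure 123 mm over their backs; the gripper's body (75 mm by 187 mm) begins 45 mm behind the grasp point.
Start: joints at [0.901, 0.381, 1.297, -0, 1.464, -0.215], TCP at [0.242, 0.494, 0.239] pointing down, gripper open.
Joint ranges: [-3.11, 3.11], [-0.89, 2.33], [0.22, 2.48], [-1.42, 4.56], [0.17, 2.85], [-2.88, 2.88]. Speed limits (rad/s): [2.39, 2.39, 3.14, 3.14, 3.14, 3.14].

## Interface

Orientations are given as a 3x3 rotation matrix whose columns are the frame's x, y, z axes.
In Python, from plant import bot gives the robot as it stands.
- The arm moves only by the tool drive_tool, never from a script. Its argument "rows" is a list of rows, each a list of 2 entries, a list of its own where there are three numbers: the shift along the world's x, y, z in m, then the turn, a rotation vector about the world's x, y, z in rad. In form: [[[x, y, z], [rx, ry, rz]], ...]. A call has exactly 10 rows; each row shifts and turns the commanded pose from where the row before left it; what a row does not reach is not made up. A row lasts 1/12 s, in which the tool goes at most 41.7 mm and 7.16 degrees, less where a joint would pass 70% of its speed; a pose out of reach is approached as far as the arm can. A call is refused whole if a number of a shift passes 0.0417 or a number of a turn 0.125, either way. A call with a gripper value outside its range is refused whole. "hand" is the opening in per cent of the stroke, from 0 (shut) to 100 (fully open), set as the call begins (left out, the last holds). The fingers move at their own pace and stop on an object; "force" is the grip in N (left out, the last holds). Time passes only in rows, so rows that do not move let the fingers close, or fill a call up. It gives the time, the measured TCP pose, the force, the opening and the grip force at its end, in the units of the state.
- bot.sense(): the state, without advancing time (a new reading comes with each control period).
- bot.snapshot(name): name is "side" or "top"; returns a dict with "frame" (400x640x3 uint8, red, green, blue), "fx", "fy", "cx", "cy" (pixels), "k1" (the pictures are not rectified: a ray, as slopes to the right and down, at radius r is drawn at 1 + k1 r^2 times it, then the intrinsics apply), "R" (3x3) and "t" (3): a world point X has camera coordinates R X + t. Camera axes: x right, y down, z forward; pixel columns grow to the right and rows downward; lengths in m; the calibration is good to about 2 mm. A picture is of the moment at which its call begins. There is no depth.
- bot.hand_in(): hands the job in; it is judged then, once.
The state is a dict: "t": time; "joint_positions": joint angles; "qd": joint speeds; "effort": joint torques, N m; "ee_pos": TCP position; "orientation": TCP orientation; "wrist_force": force on the tool from outside, world axes, zero at the start; "torque": the same for the moment, N m; "width": finger opening in m; "grip_force": force on a finger pad.
Only numpy, scipy, OpenCV 4.12 (cv2) and the standard library are available. Lean on these libraries where they do the work, as an engineer would, in place of code of your own. Each camera call takes 0.05 s, during which the arm holds its last target. There are 200 camera calls.

## Working session

There is one attempt and no reset: what is moved stays moved. The work goes in short steps, Python scripts to look and compute and a tool call to move; the robot and the scene stay as the last step left them, time stands still between calls to the robot, and variables do not carry over. Pictures are saved under pics/ and viewed, at most 10 in all, crops included, and the job is handed in when it is done.

Besides the shell and the picture viewer there is one more tool, called after "Emit:" as name(argument=value, ...), one argument or row to a line, values as JSON. drive_tool: Moves the arm, as the interface text tells. Its arguments: {"type":"object","properties":{"rows":{"type":"array","items":{"type":"array"}},"hand":{"type":"number"},"force":{"type":"number"}},"required":["rows"]}

```bash
mkdir -p pics; cat > h.py <<'E'
import numpy as np, cv2, pickle
def snap(bot,n,tag):
    d=bot.snapshot(n); cv2.imwrite(f'pics/{tag}.png',d['frame'][:,:,::-1]); pickle.dump(d,open(f'{tag}.pkl','wb')); return d
def load(tag): return pickle.load(open(f'{tag}.pkl','rb'))
def K(d): return np.array([[d['fx'],0,d['cx']],[0,d['fy'],d['cy']],[0,0,1.]])
def ray(d,u,v):
    p=cv2.undistortPoints(np.array([[[u,v]]],float),K(d),np.array([d['k1'],0,0,0,0.]))[0,0]
    R=np.array(d['R']);t=np.array(d['t']); return -R.T@t, R.T@np.array([p[0],p[1],1])
def atz(d,u,v,z):
    c,r=ray(d,u,v); return c+r*(z-c[2])/r[2]
def proj(d,X):
    R=np.array(d['R']);t=np.array(d['t'])
    return cv2.projectPoints(np.atleast_2d(np.array(X,float)),cv2.Rodrigues(R)[0],t,K(d),np.array([d['k1'],0,0,0,0.]))[0][:,0]
E
python3 - <<'E'
from plant import bot
from h import *
for n in('top','side'):
    d=snap(bot,n,n+'0'); print(n,-np.array(d['R']).T@d['t'],d['fx'],d['k1'])
s=bot.sense();print(s['t'],s['ee_pos'],np.round(s['orientation'],3),s['width'])
E
```

```text
top [ 0.19948444 -0.07582681  1.3544143 ] 449.9019184743839 -0.08778706049414736
side [-0.02913565 -1.26235871  0.77988152] 434.681494623135 -0.04420442716466048
0.1 [0.24142969 0.49390434 0.23820498] [[-0.898  0.439 -0.001]
 [ 0.439  0.898 -0.001]
 [ 0.    -0.001 -1.   ]] 0.08804129006730006
```

View pics/top0.png

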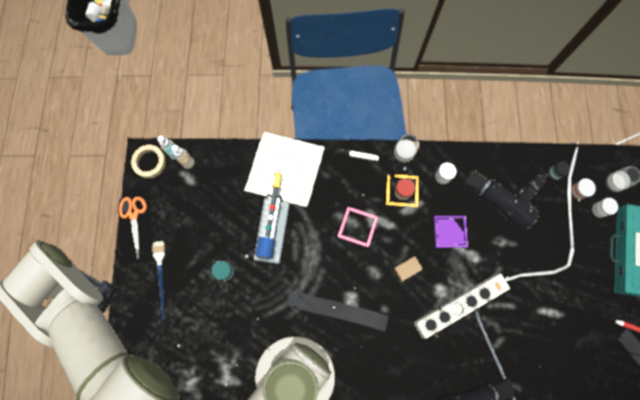

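View pics/side0.png

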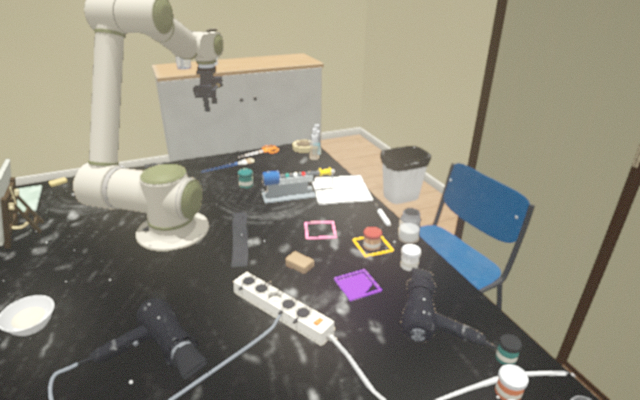

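The top view shows a red-lidded pot at (404,188) inside the yellow frame. The look-alikes are the pink frame at (357,226) and the purple one at (451,231). The gauge runs from its blue case at (265,246) to its knob at (278,178). Other yellow things are the frame itself and the tape roll at (148,161), so the knob is the one at (278,178). I'll check this in a close crop.

```bash
python3 - <<'E'
from h import *
a=load('top0')['frame'][:,:,::-1]; s=load('side0')['frame'][:,:,::-1]
A=cv2.resize(a[160:270,240:310],None,fx=5,fy=5,interpolation=cv2.INTER_CUBIC)
B=cv2.resize(a[165:215,375:430],None,fx=5,fy=5,interpolation=cv2.INTER_CUBIC)
C=cv2.resize(s[155:210,255:345],None,fx=4,fy=4,interpolation=cv2.INTER_CUBIC)
o=np.zeros((550,750,3),np.uint8);o[:550,:350]=A;o[:250,360:635]=B;o[260:480,360:720]=C
cv2.imwrite('pics/crop.png',o)
E
```

```text
(no output)
```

View pics/crop.png

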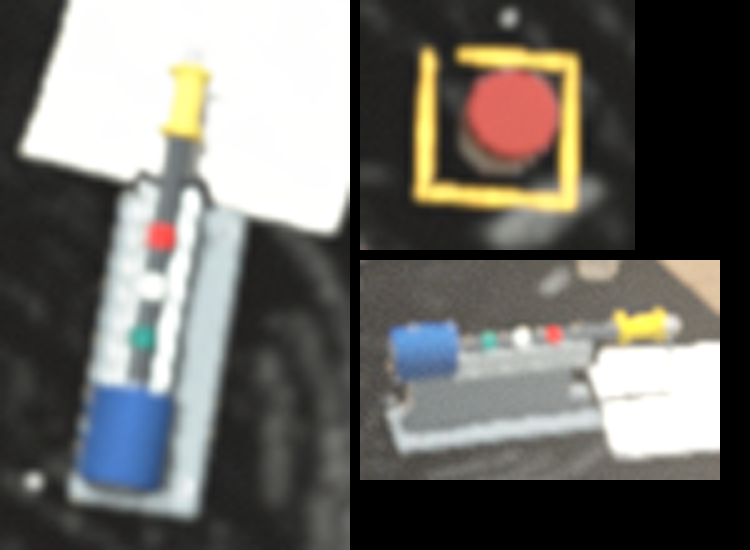

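The crop confirms the red-lidded pot in the yellow frame, so the rod goes out 40 mm. The knob is at about (277.3,180), with red, white and teal rings behind it. Next I'll fit the gauge pose from colour centroids in both views.

```bash
cat > fit.py <<'E'
from h import *
from scipy.optimize import least_squares
def cen(d,box,f):
    u0,v0,u1,v1=box; im=cv2.cvtColor(np.ascontiguousarray(d['frame'][v0:v1,u0:u1]),cv2.COLOR_RGB2HSV).astype(int)
    m=f(im[...,0],im[...,1],im[...,2]).astype(np.uint8)
    n,l,s,c=cv2.connectedComponentsWithStats(m); i=1+np.argmax(s[1:,4]); return c[i]+[u0,v0],s[i,4]
yel=lambda h,s,v:(abs(h-25)<8)&(s>110)&(v>120)
red=lambda h,s,v:((h<8)|(h>172))&(s>110)&(v>100)
teal=lambda h,s,v:(abs(h-82)<14)&(s>80)&(v>50)
blue=lambda h,s,v:(abs(h-110)<12)&(s>120)&(v>50)
B={'top':(240,160,310,270),'side':(255,155,345,210)}
E
python3 - <<'E'
from fit import *
obs=[]
for n in B:
    d=load(n+'0')
    for nm,f,x in(('knob',yel,-.043),('red',red,.04),('teal',teal,.1)):
        p,a=cen(d,B[n],f); obs.append((d,p,x,nm=='knob',n+nm)); print(n,nm,p,a, atz(d,*p,.08))
def res(q):
    r=[]
    for d,p,x,k,_ in obs:
        ang=q[2]; X=[q[0]+x*np.cos(ang),q[1]+x*np.sin(ang),.08+(.003)]
        r+=list(proj(d,X)[0]-p)
    return r
s=least_squares(res,[.5,.05,3.0],loss='soft_l1')
q=s.x; print(q,np.round(np.array(res(q)).reshape(-1,2),2))
ax=np.array([np.cos(q[2]),np.sin(q[2])])
print('pull dir',-ax,'knob',q[:2]-.043*ax,'case end',q[:2]+.19*ax)
d=load('top0');f=atz(d,403,190,0);print('frame',f, 'lid',atz(d,404.5,187.5,.055))
# second check: independent knob by triangulation
(c1,r1),(c2,r2)=[ray(o[0],*o[1]) for o in obs if o[3]]
A=np.stack([r1,-r2],1);t=np.linalg.lstsq(A,c2-c1,rcond=None)[0];print('tri',c1+r1*t[0],c2+r2*t[1])
E
```

```text
top knob [277.54 180.84] 50 [0.56179059 0.05758123 0.08      ]
top red [272.09090909 206.90909091] 22 [0.48295716 0.07082558 0.08      ]
top teal [268.44444444 227.11111111] 18 [0.42329907 0.07924801 0.08      ]
side knob [324.7875 171.05  ] 80 [0.56903727 0.07135652 0.08      ]
side red [302.90909091 172.63636364] 11 [0.4887428  0.08939388 0.08      ]
side teal [286.875 174.875] 8 [0.42777868 0.09398549 0.08      ]
[0.52120708 0.06469573 2.98765388] [[-0.25 -0.91]
 [-0.13  0.2 ]
 [-0.4   0.13]
 [ 0.14  0.94]
 [ 0.03  1.63]
 [-0.15  1.08]]
pull dir [ 0.98817481 -0.15333151] knob [0.56369859 0.05810248] case end [0.33345386 0.09382872]
frame [ 0.55917917 -0.32628457  0.        ] lid [ 0.55237788 -0.32088025  0.055     ]
tri [0.5596794  0.05680385 0.08742612] [0.56215826 0.05601876 0.08804866]
```

Emit:
drive_tool(
  rows=[
    [[0.016,-0.0218,0],[0,0,0.015]],
    [[0.016,-0.0218,0],[0,0,0.015]],
    [[0.016,-0.0218,0],[0,0,0.015]],
    [[0.016,-0.0218,0],[0,0,0.015]],
    [[0.016,-0.0218,0],[0,0,0.015]],
    [[0.016,-0.0218,0],[0,0,0.015]],
    [[0.016,-0.0218,0],[0,0,0.015]],
    [[0.016,-0.0218,0],[0,0,0.015]],
    [[0.016,-0.0218,0],[0,0,0.015]],
    [[0.016,-0.0218,0],[0,0,0.015]],
  ],
  hand=70,
  force=30,
)

```text
t: 0.93
ee_pos: [0.402, 0.2749, 0.2385]
orientation: [[-0.954, 0.299, -0.001], [0.299, 0.954, -0.0], [0.001, -0.0, -1.0]]
wrist_force: [1.2, 0.5, 0.5]
width: 0.0614
grip_force: 0.0
```

Emit:
drive_tool(
  rows=[
    [[0.016,-0.0218,0],[0,0,0.015]],
    [[0.016,-0.0218,0],[0,0,0.015]],
    [[0.016,-0.0218,0],[0,0,0.015]],
    [[0.016,-0.0218,0],[0,0,0.015]],
    [[0.016,-0.0218,0],[0,0,0.015]],
    [[0.016,-0.0218,0],[0,0,0.015]],
    [[0.016,-0.0218,0],[0,0,0.015]],
    [[0.016,-0.0218,0],[0,0,0.015]],
    [[0.016,-0.0218,0],[0,0,0.015]],
    [[0,0,0],[0,0,0]],
  ],
)

```text
t: 1.77
ee_pos: [0.5476, 0.0765, 0.2379]
orientation: [[-0.985, 0.172, -0.0], [0.172, 0.985, -0.001], [0.0, -0.001, -1.0]]
wrist_force: [-0.9, 0.3, -0.1]
width: 0.0612
grip_force: 0.0
```

Emit:
drive_tool(
  rows=[
    [[0.005,-0.006,-0.012],[0,0,0.015]],
    [[0.005,-0.006,-0.012],[0,0,0.005]],
    [[0.0045,-0.0065,-0.012],[0,0,0]],
    [[0,0,-0.016],[0,0,0]],
    [[0,0,-0.02],[0,0,0]],
    [[0,0,-0.02],[0,0,0]],
    [[0,0,-0.016],[0,0,0]],
    [[0,0,-0.01],[0,0,0]],
    [[0,0,0],[0,0,0]],
    [[0,0,0],[0,0,0]],
  ],
)

```text
t: 2.6
ee_pos: [0.56, 0.0616, 0.1209]
orientation: [[-0.989, 0.149, -0.0], [0.149, 0.989, 0.0], [0.0, 0.0, -1.0]]
wrist_force: [0.6, 0.2, 0.7]
width: 0.0618
grip_force: 0.0
```

```bash
python3 - <<'E'
from plant import bot
from h import *
d=snap(bot,'side','side1')
s=bot.sense();R=np.array(s['orientation']);p=np.array(s['ee_pos']);print(p,R[:,1])
a=np.ascontiguousarray(d['frame'][:,:,::-1])
print('tcp px',proj(d,p),'knob pred',proj(d,[.562,.058,.08]))
cv2.imwrite('pics/s1c.png',cv2.resize(a[110:210,250:370],None,fx=5,fy=5,interpolation=cv2.INTER_CUBIC))
E
```

```text
[0.56040296 0.06156235 0.12152287] [1.49116330e-01 9.88819655e-01 9.58531306e-05]
tcp px [[323.86571296 162.24260683]] knob pred [[324.50114954 172.81044795]]
```

View pics/s1c.png

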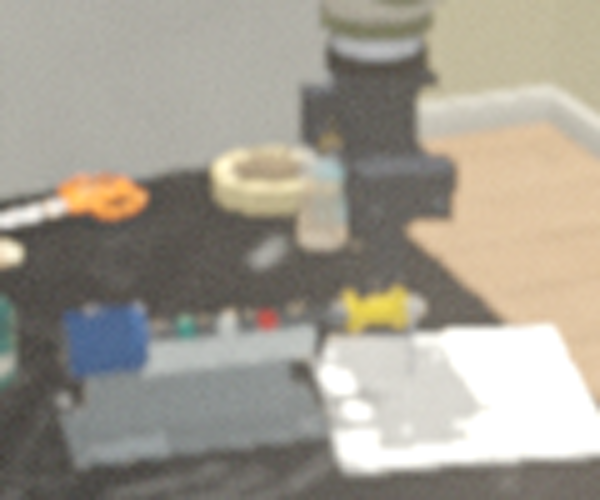

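The side crop shows the fingers coming down above the yellow waist (knob at crop (377,310), gripper column centred near 380), which matches the projections. I'll descend and grip.

Emit:
drive_tool(
  rows=[
    [[0.0015,-0.004,-0.008],[0,0,0]],
    [[0,0,-0.008],[0,0,0]],
    [[0,0,-0.008],[0,0,0]],
    [[0,0,-0.008],[0,0,0]],
    [[0,0,-0.008],[0,0,0]],
    [[0,0,-0.008],[0,0,0]],
    [[0,0,-0.008],[0,0,0]],
    [[0,0,-0.004],[0,0,0]],
    [[0,0,0],[0,0,0]],
    [[0,0,0],[0,0,0]],
  ],
)

```text
t: 3.48
ee_pos: [0.5617, 0.0574, 0.0607]
orientation: [[-0.989, 0.149, -0.0], [0.149, 0.989, 0.0], [0.0, -0.0, -1.0]]
wrist_force: [0.1, -0.9, 0.5]
width: 0.0617
grip_force: 0.0
```

Emit:
drive_tool(
  rows=[
    [[0,0,0],[0,0,0]],
    [[0,0,0],[0,0,0]],
    [[0,0,0],[0,0,0]],
    [[0,0,0],[0,0,0]],
    [[0,0,0],[0,0,0]],
    [[0,0,0],[0,0,0]],
    [[0,0,0],[0,0,0]],
    [[0,0,0],[0,0,0]],
    [[0,0,0],[0,0,0]],
    [[0,0,0],[0,0,0]],
  ],
  hand=0,
  force=40,
)

```text
t: 4.32
ee_pos: [0.5622, 0.061, 0.061]
orientation: [[-0.989, 0.149, 0.002], [0.149, 0.989, 0.006], [-0.001, 0.006, -1.0]]
wrist_force: [4.7, 21.3, -0.5]
width: 0.0166
grip_force: 39.5
```

Gripped: width 16.6 mm, near the 18 mm waist. The 21 N sideways force suggests the knob lies about 4 mm farther in +y, so I'll relieve that first and then read the state.

Emit:
drive_tool(
  rows=[
    [[0.0005,0.002,0],[0,0,0]],
    [[0,0.0017,0],[0,0,0]],
    [[0,0,0],[0,0,0]],
    [[0,0,0],[0,0,0]],
    [[0,0,0],[0,0,0]],
    [[0,0,0],[0,0,0]],
    [[0,0,0],[0,0,0]],
    [[0,0,0],[0,0,0]],
    [[0,0,0],[0,0,0]],
    [[0,0,0],[0,0,0]],
  ],
)

```text
t: 5.15
ee_pos: [0.5622, 0.0612, 0.0609]
orientation: [[-0.989, 0.149, 0.0], [0.149, 0.989, 0.0], [-0.0, 0.0, -1.0]]
wrist_force: [0.2, 4.5, 3.5]
width: 0.0166
grip_force: 39.0
```

```bash
python3 - <<'E'
from plant import bot
from fit import *
for n in('side','top'):
    d=snap(bot,n,n+'2')
    for nm,f in(('red',red),('teal',teal),('knob',yel),('blue',blue)):
        for t in('0','2'):
            try:print(n,t,nm,cen(load(n+t),B[n],f))
            except Exception as e:print(n,t,nm,e)
s=bot.sense();print(s['ee_pos'],s['wrist_force'],s['width'])
E
```

```text
side 0 red (array([302.90909091, 172.63636364]), np.int32(11))
side 2 red (array([303., 173.]), np.int32(9))
side 0 teal (array([286.875, 174.875]), np.int32(8))
side 2 teal (array([287. , 175.5]), np.int32(6))
side 0 knob (array([324.7875, 171.05  ]), np.int32(80))
side 2 knob (array([320.72222222, 172.11111111]), np.int32(18))
side 0 blue (array([270.59574468, 175.26595745]), np.int32(94))
side 2 blue (array([266.5, 175.5]), np.int32(2))
top 0 red (array([272.09090909, 206.90909091]), np.int32(22))
top 2 red attempt to get argmax of an empty sequence
top 0 teal (array([268.44444444, 227.11111111]), np.int32(18))
top 2 teal attempt to get argmax of an empty sequence
top 0 knob (array([277.54, 180.84]), np.int32(50))
top 2 knob attempt to get argmax of an empty sequence
top 0 blue (array([264.83512545, 247.15053763]), np.int32(279))
top 2 blue attempt to get argmax of an empty sequence
[0.56221341 0.06117506 0.06089752] [1.41285122 5.15187887 4.53124908] 0.016256407319847385
```

The rod hasn't moved. From the reference TCP (0.5622, 0.0612), 40 mm along the pull direction puts the TCP at (0.6017, 0.055).

Emit:
drive_tool(
  rows=[
    [[0.003,-0.0005,0],[0,0,0]],
    [[0.005,-0.0007,0],[0,0,0]],
    [[0.006,-0.0009,0],[0,0,0]],
    [[0.006,-0.0009,0],[0,0,0]],
    [[0.006,-0.0009,0],[0,0,0]],
    [[0.006,-0.0009,0],[0,0,0]],
    [[0.005,-0.0008,0],[0,0,0]],
    [[0.003,-0.0005,0],[0,0,0]],
    [[0,0,0],[0,0,0]],
    [[0,0,0],[0,0,0]],
  ],
)

```text
t: 6.08
ee_pos: [0.6012, 0.0558, 0.0608]
orientation: [[-0.989, 0.149, -0.002], [0.149, 0.989, 0.001], [0.003, 0.001, -1.0]]
wrist_force: [-5.4, 7.7, 8.6]
width: 0.0165
grip_force: 38.6
```

```bash
python3 - <<'E'
from plant import bot
from fit import *
d=snap(bot,'side','side3'); d0=load('side0')
s=bot.sense();p=np.array(s['ee_pos']);print(p,s['wrist_force'],s['width'])
D=p[:2]-[.5622,.0612];print('moved',np.linalg.norm(D),D/np.linalg.norm(D))
P=np.array([.988,-.153,0]); 
for nm,f,x in(('red',red,.04),('teal',teal,.1)):
    try:
        c0=cen(d0,B['side'],f)[0];c=cen(d,B['side'],f);X=atz(d0,*c0,.083);Y=atz(d,*c[0],.083);print(nm,c,'shift',(Y-X)@P)
    except Exception as e:print(nm,e)
o=[cv2.resize(np.ascontiguousarray(load(t)['frame'][150:210,255:345,::-1]),None,fx=4.4,fy=4.4,interpolation=cv2.INTER_CUBIC) for t in('side0','side3')]
cv2.imwrite('pics/c3.png',np.hstack(o))
E
```

```text
[0.60109484 0.05577647 0.06085178] [-5.46308334  6.87501426  7.42647118] 0.016270171517170685
moved 0.0392711528874655 [ 0.99041763 -0.13810473]
red (array([313.57142857, 172.28571429]), np.int32(7)) shift 0.03881240695951678
teal (array([297.5, 174. ]), np.int32(6)) shift 0.03901662825673198
```

View pics/c3.png

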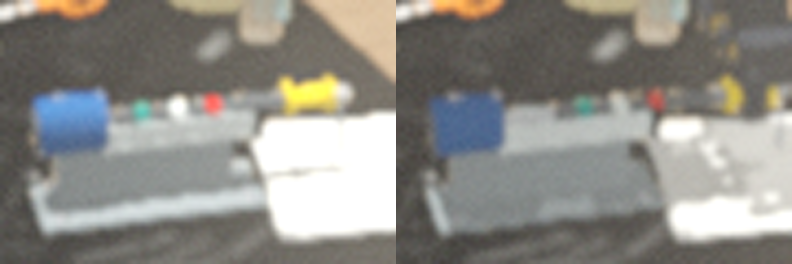

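The right half shows the red ring at the mouth (side pixel (313.6,172.3)), with the fingers in the knob's waist. TCP travel is 39.3 mm, ring shift is 39 mm and the pull of about 5.5–6 N fits the spring. A small nudge, a settle, and then I hand in.

Emit:
drive_tool(
  rows=[
    [[0.0008,-0.0001,0],[0,0,0]],
    [[0,0,0],[0,0,0]],
    [[0,0,0],[0,0,0]],
    [[0,0,0],[0,0,0]],
    [[0,0,0],[0,0,0]],
    [[0,0,0],[0,0,0]],
    [[0,0,0],[0,0,0]],
    [[0,0,0],[0,0,0]],
    [[0,0,0],[0,0,0]],
    [[0,0,0],[0,0,0]],
  ],
)

```text
t: 6.97
ee_pos: [0.6018, 0.0557, 0.0608]
orientation: [[-0.989, 0.149, -0.003], [0.149, 0.989, 0.001], [0.003, 0.001, -1.0]]
wrist_force: [-4.5, 7.7, 7.9]
width: 0.0165
grip_force: 38.7
```

```bash
python3 - <<'E'
from plant import bot
from fit import *
d=snap(bot,'side','side4'); P=np.array([.988,-.153,0]); d0=load('side0')
s=bot.sense();p=np.array(s['ee_pos']);m=(p-[.5622,.0612,0])[:2]@P[:2]
r=[(atz(d,*cen(d,B['side'],f)[0],.083)-atz(d0,*cen(d0,B['side'],f)[0],.083))@P for f in(red,teal)]
print(m,r,s['wrist_force'],s['grip_force'])
if abs(m-.04)<.002 and abs(np.mean(r)-.04)<.004: print(bot.hand_in())
E
```

```text
0.03993977517824324 [np.float64(0.03985426685205713), np.float64(0.03901662825673198)] [-5.56435568  8.02221954  7.30891425] 38.65217104554176
the job is handed in; nothing more can be done
None
```

The red-lidded pot stood in the yellow frame, so I pulled the rod out about 40 mm until the red ring sat at the mouth, and handed the job in at about 7 s with the knob still gripped; hand-in returned no verdict.

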